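# Unstack the samples for a viewing session

### The job

The things for the next viewing session were left in one stack on the lab bench. Take the stack apart from the top down, in this order: stand the amber vial upright in the middle of the balance's round pan to be weighed, put the round dish in the middle of the light stage's round glass, lay the metal tin in the middle of the steel tray and last the slide box in the middle of the wooden cradle between its end stops, these two lengthwise along their tray and cradle. Set each thing down flat rather than dropping it, let go of it, and leave the wash bottle and the beaker standing where they are.

Things in the scene. Friction and masses are not known exactly. Their poses are not given: they have to be found in the camera images.
- vial_center (a point): Amber glass vial with a paper band and a black cap, upright cylinder 24 mm in diameter and 44 mm tall, 35 g; at the start on top of the stack, standing on the dish. The point is its centre, 22 mm above its underside; z is its axis, up.
- dish_center (a point): Round lidded glass sample dish, white at the rim, with a reddish-brown stone sample inside; cylinder 42 mm in diameter and 24 mm tall, 60 g; at the start under the vial, standing on the tin. The point is its centre, 12 mm above its underside; z is up.
- tin_center (a point): Plain grey metal tin, closed, a block 84 mm long (its x), 46 mm wide (its y), 28 mm tall, 130 g; at the start under the dish, lying on the slide box. The point is its centre, 14 mm above its underside; z is up.
- slide_box_center (a point): White plastic slide box, closed, with a grey seam and a grey catch on one short end; 100 mm long (its x), 60 mm wide (its y), 34 mm tall, 200 g; at the start the bottom of the stack, lying on the bench. The point is its centre, 17 mm above its underside; z is up. The whole stack is 130 mm tall, its things lie within a few mm of one axis, turned a little against one another.
- balance_pan (a point): Centre of the top face of the round steel pan (84 mm in diameter, 34 mm above the bench, 8 mm above the housing) of a small grey bench balance; housing 140 mm (x) by 104 mm (y) by 26 mm, the display on its -x end, the pan's centre 18 mm from the housing's centre towards +x. Fixed, the pan does not move. z is up.
- stage_glass (a point): Centre of the top face of the round white glass (80 mm in diameter, 32 mm above the bench, 2 mm proud of the housing) of a light stage: a dark grey square box, 120 by 120 by 30 mm, with a small black knob on its -x side. Fixed. z is up.
- tray_floor (a point): Centre of the floor (3 mm above the bench) of an open rectangular steel tray, 150 mm long (its x) by 110 mm wide (its y) outside, walls 3 mm thick, rim 8 mm above the bench. Fixed. z is up.
- cradle_board (a point): Centre of the top face (10 mm above the bench) of a wooden cradle: a board 150 mm long (its x) by 100 mm wide (its y) with a wooden end stop along each short end, 11 mm thick and 10 mm above the board, 128 mm apart inside; the long sides are open. Fixed. z is up.
- wash_bottle_center (a point): White plastic wash bottle with a red cap and spout, a loose bystander, 54 mm in diameter, 152 mm tall in all; the point lies on its axis 60 mm above its underside; z is up. To be left where it stands.
- beaker_center (a point): Small clear glass beaker, a loose bystander, 44 mm in diameter, 55 mm tall; the point is its centre, 27.5 mm above its underside; z is up. To be left where it stands. (A short cork stopper, a pen and other small things also lie about; the rest of the equipment is fixed.)
There are look-alikes about, which are no part of the job. Leave any green or pink look-alike of the part that bears slide_box_center alone.

How it is judged (in metres and radians):
On the way, in this order (a step that is already met when the one before it is completed fails the run):
1. the vial stands released on the balance pan (horizontal distance between vial_center and balance_pan below 0.015 m and z of vial_center in the frame of balance_pan between 0.017 and 0.027 m and angle between vial_center's own z axis and vertical below 0.1 rad and contact force between the fingers and vial below 0.1 N and linear speed of vial below 0.03 m/s), for 0.2 s.
2. the dish stands released on the stage's round glass (horizontal distance between dish_center and stage_glass below 0.015 m and z of dish_center in the frame of stage_glass between 0.007 and 0.017 m and angle between dish_center's own z axis and vertical below 0.1 rad and contact force between the fingers and dish below 0.1 N and linear speed of dish below 0.03 m/s), for 0.2 s.
3. the tin lies released in the steel tray (horizontal distance between tin_center and tray_floor below 0.015 m and z of tin_center in the frame of tray_floor between 0.009 and 0.019 m and angle between tin_center's own z axis and vertical below 0.1 rad and contact force between the fingers and tin below 0.1 N and linear speed of tin below 0.03 m/s and angle between the x axis of tin_center and the x axis of tray_floor, either way round below 0.2 rad), for 0.2 s.
4. the slide box lies released between the cradle's end stops (horizontal distance between slide_box_center and cradle_board below 0.015 m and z of slide_box_center in the frame of cradle_board between 0.012 and 0.022 m and angle between slide_box_center's own z axis and vertical below 0.1 rad and contact force between the fingers and slide_box below 0.1 N and linear speed of slide_box below 0.03 m/s and angle between the x axis of slide_box_center and the x axis of cradle_board, either way round below 0.2 rad), for 0.2 s.
At the end, for the whole second after the job is handed in: Vial on the pan, dish on the round glass, tin in the steel tray, slide box on the cradle: each flat (tilt under 0.1 rad, height within 5 mm), released, at rest, its centre within 15 mm of the middle of its place; tin and box lengthwise within 0.2 rad (all of step 1 and all of step 2 and all of step 3 and all of step 4); the robot touches nothing.
It fails at once if a thing of the stack falls freely by more than about 25 mm ((linear speed of vial above 0.7 m/s and contact force between vial and anything else below 0.01 N) or (linear speed of dish above 0.7 m/s and contact force between dish and anything else below 0.01 N) or (linear speed of tin above 0.7 m/s and contact force between tin and anything else below 0.01 N) or (linear speed of slide_box above 0.7 m/s and contact force between slide_box and anything else below 0.01 N)).
It fails at once if the wash bottle or the beaker is pushed more than 30 mm or tipped (distance of any of wash_bottle_center, beaker_center from where it was at the start of the episode above 0.03 m or angle between any of wash_bottle_center, beaker_center's own z axis and vertical above 0.35 rad).
It also fails if it takes over 141 s, if anything falls off the work surface, if the arm or the gripper's body presses on something with over 40 N, if the wrist force passes 120 N, or if a joint passes its speed limit or range.

### The arm

A 6-joint arm with a two-finger parallel gripper is mounted at the origin on the work surface. World frame = base frame: x ahead of the robot, y to its left, z up, the work surface at z = 0. Lengths are in m, angles in degrees, forces in N, time in s.
With the tool pointing down it reaches from about 0.4 to 0.825 m from the base axis. Payload 7 kg.
Tool frame: the origin (TCP) lies between the finger pads; the fingertips stand 19 mm ahead of it and the grasp point (between the pads) is the TCP (r.finger_overhang is the distance from the TCP to the fingertips, in m); z points along the fingers, y is the direction in which the jaws open and shut (so a half turn about z gives the same grasp; the last joint's range is limited). The gripper opens to 88 mm and grips with 3 to 60 N. Pads are 19 mm wide; open, the fingers measure 130 mm over their backs; the gripper's body (78 mm by 193 mm) begins 47 mm behind the grasp point.
Start: joints at [-52.076, 20.546, 0.682, 0, -70.136, -16.507], TCP at [0.246, -0.628, 0.246] pointing down, gripper open.
Joint ranges: [-176.03, 176.03], [-82.01, 121.73], [-58.28, 71.71], [-173.87, 95.51], [-174.79, -0.11], [-173.66, 173.66]. Speed limits (degrees/s): [136.94, 136.94, 172.46, 180, 180, 180].

### API

Orientations are given as [roll, pitch, yaw] about the fixed x, y, z axes, in that order (R = Rz(yaw) Ry(pitch) Rx(roll)).
In Python, from plant import r, optics gives the robot as it stands. The module is installed in compiled form; this text tells all that it offers.
- The arm moves only by the tool step_arm, never from a script. Its argument "increments" is a list of rows, each an object of numbers: "tx", "ty", "tz": the shift along the world's x, y, z in mm; "ax", "ay", "az": the turn, a rotation vector about the world's x, y, z in degrees; "claw": the gripper command: -1 is shut, 1 is fully open, values between are in proportion. In form: [{"tx": .., "ty": .., "tz": .., "ax": .., "ay": .., "az": .., "claw": ..}, ...]. A call has 1 to 12 rows; each row shifts and turns the commanded pose from where the row before left it; what a row does not reach is not made up. A row lasts 1/10 s, in which the tool goes at most 50 mm and 8.59 degrees, less where a joint would pass 70% of its speed; a pose out of reach is approached as far as the arm can. A call with a gripper value outside its range is refused whole. The fingers move at their own pace and stop on an object; "newtons" is the grip in N (left out, the last holds). Time passes only in rows, so rows that do not move let the fingers close. It gives the time, the measured TCP pose, the force and the opening at its end, in the units of the state.
- r.get_state(): the state, without advancing time (a new reading comes with each control period).
- optics.capture(name): name is "scene" or "top" or "wrist"; returns a dict with "image" (420x560x3 uint8, blue, green, red), "depth" (420x560 float32, m along the optical axis (not along the pixel's ray), 0 where there is no reading), "fx", "fy", "cx", "cy" (pixels), "R" (3x3) and "t" (3): a world point X has camera coordinates R X + t. Camera axes: x right, y down, z forward; pixel columns grow to the right and rows downward; lengths in m; the calibration is good to about 2 mm. A picture is of the moment at which its call begins.
- r.close_job(): hands the job in, once; it reports no verdict.
The state is a dict: "time_s": time; "joints": joint angles; "qd": joint speeds; "joint_torque": joint torques, N m; "tcp_pos": TCP position; "eef_rot": TCP orientation; "contact_force": force on the tool from outside, world axes, zero at the start; "moment": the same for the moment, N m; "gripper_width": finger opening in m.
Only numpy, scipy, OpenCV 4.12 (cv2) and the standard library are available. Lean on these libraries where they do the work, as an engineer would, in place of code of your own. Each camera call takes 0.05 s, during which the arm holds its last target. There are 200 camera calls.

## Working session

There is one attempt and no reset: what is moved stays moved. The work goes in short steps, Python scripts to look and compute and a tool call to move; the robot and the scene stay as the last step left them, time stands still between calls to the robot, and variables do not carry over. Pictures are saved under pics/ and viewed, about 12 in all and at most 16, crops included, and the job is handed in when it is done.

Besides the shell and the picture viewer there is one more tool, called after "Call:" as name(argument=value, ...), one argument or row to a line, values as JSON. step_arm: Moves the arm, as the interface text tells. Its arguments: {"type":"object","properties":{"increments":{"type":"array","items":{"type":"object","properties":{"tx":{"type":"number"},"ty":{"type":"number"},"tz":{"type":"number"},"ax":{"type":"number"},"ay":{"type":"number"},"az":{"type":"number"},"claw":{"type":"number"}}}},"newtons":{"type":"number"}},"required":["increments"]}

```bash
mkdir -p pics
cat > h.py <<'E'
import numpy as np, cv2
from plant import r, optics
def cap(n,save=None):
    c=optics.capture(n)
    if save: cv2.imwrite('pics/'+save+'.png',c['image'])
    return c
def world(c):
    d=c['depth'];v,u=np.mgrid[:d.shape[0],:d.shape[1]]
    P=np.stack([(u-c['cx'])/c['fx']*d,(v-c['cy'])/c['fy']*d,d],-1)
    return (P-c['t'])@c['R']
def ray(c,u,v,z):
    d=c['R'].T@np.array([(u-c['cx'])/c['fx'],(v-c['cy'])/c['fy'],1]);o=-c['R'].T@c['t']
    return o+d*(z-o[2])/d[2]
E
python3 - <<'E'
from h import *
for n in ('top','scene'):
    c=cap(n,n+'0'); np.savez(n+'0.npz',**c); print(n,c['fx'],-c['R'].T@c['t'],(c['depth']>0).mean())
a=np.hstack([cv2.imread('pics/top0.png'),cv2.imread('pics/scene0.png')])
s=r.get_state();print(s['tcp_pos'],s['eef_rot'],s['gripper_width'])
E
```

```text
top 453.515146481441 [0.44423868 0.01185014 1.07094784] 0.9962925170068028
scene 483.1876331686078 [ 1.45243503 -0.07599613  0.71039117] 0.9960459183673469
[ 0.24629726 -0.6280546   0.24473994] [ 1.79919423e+02 -8.57724982e-03 -1.58590139e+02] 0.08751555187990072
```

View pics/top0.png

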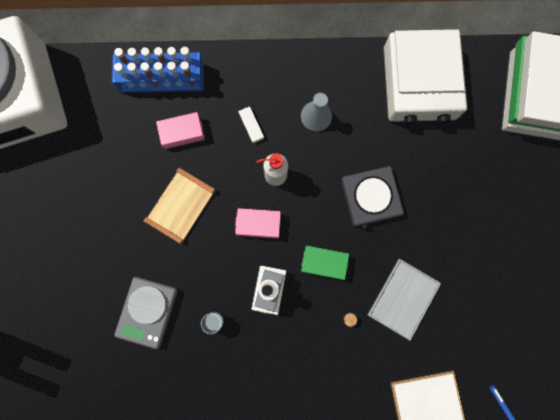

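View pics/scene0.png

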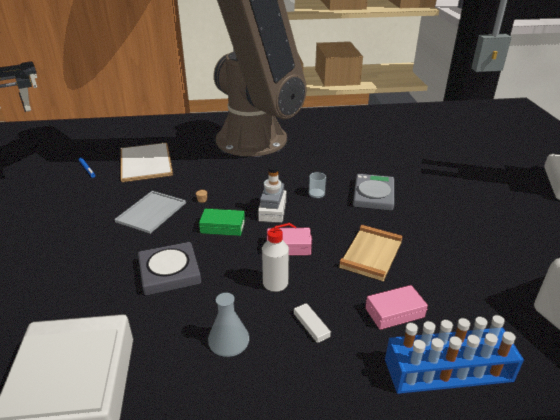

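The top view shows the stack at (268,290), the balance pan at (146,305), the stage glass at (373,195), the tray at (404,299) and the cradle at (180,205). The wash bottle is at (275,168) and the beaker at (212,323). Green and pink look-alike boxes lie near the stack.

Run:
```python
from h import *
c=dict(np.load('top0.npz'));W=world(c);im=c['image'];hsv=cv2.cvtColor(im,cv2.COLOR_BGR2HSV)
def box(name,u0,v0,u1,v1,zl,zh,extra=None):
    m=np.zeros(im.shape[:2],bool);m[v0:v1,u0:u1]=1
    m&=(W[...,2]>zl)&(W[...,2]<zh)
    if extra is not None:m&=extra
    m=m.astype(np.uint8);n,l,s,ce=cv2.connectedComponentsWithStats(m)
    k=1+s[1:,4].argmax();m=l==k
    p=W[m];q=(p[:,:2]*1000).astype(np.float32);R=cv2.minAreaRect(q);(x,y),rad=cv2.minEnclosingCircle(q)
    b=cv2.boxPoints(R);e=[b[1]-b[0],b[2]-b[1]];L=max(e,key=np.linalg.norm)
    print(name,m.sum(),'rect',np.round(R[0],1),np.round(R[1],1),'longyaw',round(np.degrees(np.arctan2(L[1],L[0]))%180,1),'circ',round(x,1),round(y,1),round(rad,1),'z',np.round(np.percentile(p[:,2],[5,50,95])*1000,1))
sat=hsv[...,1];val=hsv[...,2]
box('housing',105,265,190,360,.015,.06)
box('pan',105,265,190,360,.030,.06)
box('stage',330,155,415,240,.02,.06)
box('glass',330,155,415,240,.02,.06,(val>200))
box('tray',355,250,450,350,.002,.04)
box('cradle',135,160,225,250,.005,.04)
box('cradle stops',135,160,225,250,.016,.04)
box('stackall',240,255,300,325,.02,.2)
box('tin+',240,255,300,325,.052,.2)
box('dish+',240,255,300,325,.075,.2)
box('vial',240,255,300,325,.11,.2)
box('bottle',255,145,300,195,.05,.2)
box('beaker',195,305,230,340,.01,.2)
box('green',295,240,355,285,.01,.2)
box('pink',230,205,285,240,.01,.2)
box('cork',340,310,360,330,.005,.2)
box('flask',295,90,340,135,.02,.3)
for n,u,v in (('display',133,333),('knob',363,226)): print(n,W[v,u])
```

```text
housing 2927 rect [381.7 307.6] [105.1 140.7] longyaw 162.6 circ 381.5 306.6 83.5 z [22.4 27.9 36.3]
pan 1117 rect [399.5 301.6] [83.2 84.6] longyaw 146.6 circ 398.0 302.0 44.4 z [31.2 34.2 37.3]
stage 2588 rect [ 631.2 -223. ] [130.2 121.7] longyaw 12.5 circ 635.1 -222.3 81.4 z [25.5 29.8 33.5]
glass 871 rect [ 635.4 -221.7] [76. 79.] longyaw 173.9 circ 635.3 -222.1 39.5 z [28.  31.2 34.2]
tray 1843 rect [ 391.3 -287.6] [128.3 161.6] longyaw 146.3 circ 393.4 -286.3 94.4 z [2.1 3.7 8. ]
cradle 2682 rect [626.5 232.7] [105.6 150.3] longyaw 146.9 circ 626.6 232.8 89.2 z [ 7.1 10.6 20.9]
cradle stops 202 rect [568.3 270.7] [100.6  11. ] longyaw 57.2 circ 569.1 270.3 50.3 z [17.1 20.3 23.2]
stackall 1193 rect [423.   27.2] [ 59.9 102. ] longyaw 167.4 circ 424.8 27.6 56.4 z [ 31.7  61.1 129.3]
tin+ 807 rect [423.5  26.5] [46.1 83.7] longyaw 163.2 circ 423.9 27.3 46.4 z [ 58.9  63.1 130. ]
dish+ 314 rect [425.5  26.9] [40.8 40.7] longyaw 42.8 circ 425.4 27.2 21.3 z [ 82.9  86.8 131.5]
vial 105 rect [425.4  29.3] [20.5 22.3] longyaw 178.8 circ 425.5 29.3 11.5 z [127.3 129.5 132.5]
bottle 564 rect [693.8   6.4] [53.2 58.2] longyaw 133.3 circ 696.0 11.9 34.1 z [ 62.7 106.6 148.5]
beaker 173 rect [355.7 155.4] [41.8 43. ] longyaw 133.8 circ 355.4 155.5 22.2 z [15.5 43.4 56.8]
green 1180 rect [ 481.7 -104. ] [102.8  60. ] longyaw 77.6 circ 480.6 -103.2 57.5 z [29.8 33.4 36.5]
pink 1158 rect [577.8  49.4] [102.1  60.4] longyaw 84.2 circ 578.0 48.4 57.1 z [29.2 33.7 36.7]
cork 137 rect [ 352.2 -155.1] [27.7 26.8] longyaw 87.2 circ 351.7 -155.1 14.5 z [19.7 23.3 26.3]
flask 675 rect [834.7 -97.3] [65.6 56.8] longyaw 73.9 circ 839.8 -99.4 34.2 z [ 22.7  54.7 108.8]
display [0.33607826 0.33252356 0.02726904]
knob [ 0.56296412 -0.19605826  0.0214672 ]
```

Call:
step_arm(
  increments=[
    {"tx":15,"ty":45,"az":-3.2,"claw":1},
    {"tx":15,"ty":45,"az":-3.2,"claw":1},
    {"tx":15,"ty":45,"az":-3.2,"claw":1},
    {"tx":15,"ty":45,"az":-3.2,"claw":1},
    {"tx":15,"ty":45,"az":-3.2,"claw":1},
    {"tx":15,"ty":45,"az":-3.2,"claw":1},
    {"tx":15,"ty":45,"az":-3.2,"claw":1},
    {"tx":15,"ty":45,"az":-3.2,"claw":1},
    {"tx":15,"ty":45,"az":-3.2,"claw":1},
    {"tx":15,"ty":45,"az":-3.2,"claw":1},
    {"tx":15,"ty":45,"az":-3.2,"claw":1},
    {"tx":14,"ty":45,"az":-3.2,"claw":1},
  ],
  newtons=12,
)

```text
$.increments[0]: bad value
```

Call:
step_arm(
  increments=[
    {"ty":40},
    {"ty":40},
    {"ty":37},
    {},
    {},
    {},
  ],
)

```text
$.increments[0]: bad value
```

Run:
```python
from h import *
c=cap('wrist','w1');W=world(c);z=W[...,2];np.savez('w1.npz',**c)
s=r.get_state();print(s['tcp_pos'],s['eef_rot'],s['joints'],-c['R'].T@c['t'])
for a,b in((.122,.14),(.08,.095)):
    m=(z>a)&(z<b)&(np.hypot(W[...,0]-.425,W[...,1]-.028)<.04)
    if m.sum()>20: print(a,m.sum(),cv2.minEnclosingCircle((W[m][:,:2]*1000).astype(np.float32)))
```

```text
[ 0.24631888 -0.62808732  0.24484607] [ 1.79927290e+02 -8.64063454e-03 -1.58585701e+02] [-5.20766172e+01  2.05822414e+01  6.46637985e-01 -1.31604052e-02
 -7.01365651e+01 -1.65046096e+01] [ 0.17321358 -0.65811712  0.38430547]
```

View pics/w1.png

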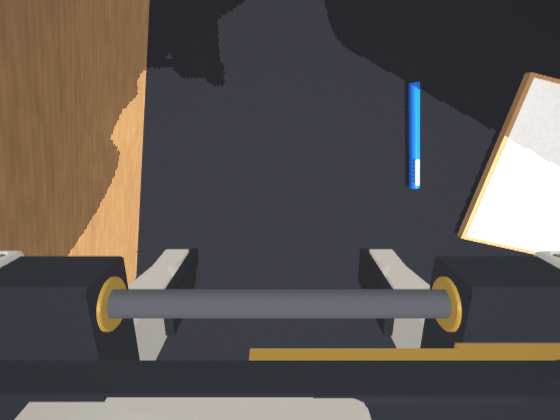

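The wrist view shows the pen at (415,135) and the fingers at the bottom: the arm did not move. Rows need all seven keys.

Call:
step_arm(
  increments=[
    {"tx":15,"ty":45,"tz":0,"ax":0,"ay":0,"az":-3.2,"claw":1},
    {"tx":15,"ty":45,"tz":0,"ax":0,"ay":0,"az":-3.2,"claw":1},
    {"tx":15,"ty":45,"tz":0,"ax":0,"ay":0,"az":-3.2,"claw":1},
    {"tx":15,"ty":45,"tz":0,"ax":0,"ay":0,"az":-3.2,"claw":1},
    {"tx":15,"ty":45,"tz":0,"ax":0,"ay":0,"az":-3.2,"claw":1},
    {"tx":15,"ty":45,"tz":0,"ax":0,"ay":0,"az":-3.2,"claw":1},
    {"tx":15,"ty":45,"tz":0,"ax":0,"ay":0,"az":-3.2,"claw":1},
    {"tx":15,"ty":45,"tz":0,"ax":0,"ay":0,"az":-3.2,"claw":1},
    {"tx":15,"ty":45,"tz":0,"ax":0,"ay":0,"az":-3.2,"claw":1},
    {"tx":15,"ty":45,"tz":0,"ax":0,"ay":0,"az":-3.2,"claw":1},
    {"tx":15,"ty":45,"tz":0,"ax":0,"ay":0,"az":-3.2,"claw":1},
    {"tx":14,"ty":45,"tz":0,"ax":0,"ay":0,"az":-3.2,"claw":1},
  ],
  newtons=12,
)

```text
time_s: 1.35
tcp_pos: [0.4255, -0.0864, 0.2458]
eef_rot: [180.0, 0.0, 162.9]
contact_force: [0.6, -0.8, 0.3]
gripper_width: 0.0876
```

Call:
step_arm(
  increments=[
    {"tx":0,"ty":40,"tz":0,"ax":0,"ay":0,"az":0,"claw":1},
    {"tx":0,"ty":40,"tz":0,"ax":0,"ay":0,"az":0,"claw":1},
    {"tx":0,"ty":35,"tz":0,"ax":0,"ay":0,"az":0,"claw":1},
    {"tx":0,"ty":0,"tz":0,"ax":0,"ay":0,"az":0,"claw":1},
    {"tx":0,"ty":0,"tz":0,"ax":0,"ay":0,"az":0,"claw":1},
  ],
)

```text
time_s: 1.85
tcp_pos: [0.4252, 0.0273, 0.2455]
eef_rot: [-180.0, -0.0, 163.2]
contact_force: [-0.1, -0.1, -0.3]
gripper_width: 0.0875
```

Run:
```python
from h import *
c=cap('wrist','w2');W=world(c);z=W[...,2]
s=r.get_state();print(s['tcp_pos'],s['eef_rot'],s['joints'][5])
for a,b in((.122,.14),(.08,.095),(.055,.07)):
    m=(z>a)&(z<b)&(np.hypot(W[...,0]-.425,W[...,1]-.028)<.06)
    if m.sum()>20:
        q=(W[m][:,:2]*1000).astype(np.float32);print(a,m.sum(),cv2.minEnclosingCircle(q),np.percentile(W[m][:,2],50))
```

```text
[0.42521748 0.02663029 0.24544178] [-1.79986897e+02 -1.65878164e-02  1.63072815e+02] -137.26148209165447
0.122 639 ((425.0445861816406, 28.213998794555664), 11.892733573913574) 0.1302785173664585
0.08 780 ((425.3587646484375, 25.766202926635742), 21.508840560913086) 0.08634764937979818
0.055 1787 ((423.1871337890625, 24.882991790771484), 46.33657455444336) 0.06220608169681593
```

View pics/w2.png

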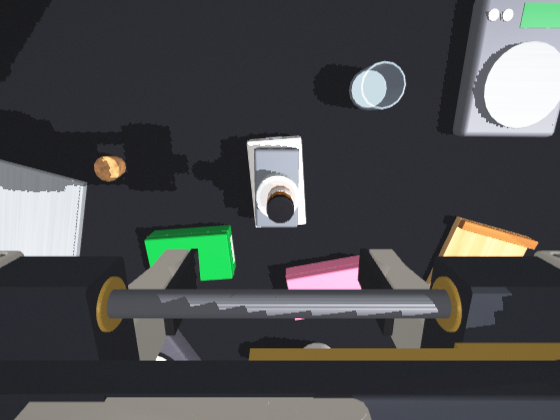

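The wrist view shows the stack at (278,185) between the open fingers and the beaker well clear at (378,87). The vial centre is about 2 mm to +y.

Call:
step_arm(
  increments=[
    {"tx":0,"ty":2,"tz":-35,"ax":0,"ay":0,"az":0,"claw":1},
    {"tx":0,"ty":0,"tz":-35,"ax":0,"ay":0,"az":0,"claw":1},
    {"tx":0,"ty":0,"tz":-30,"ax":0,"ay":0,"az":0,"claw":1},
    {"tx":0,"ty":0,"tz":-18,"ax":0,"ay":0,"az":0,"claw":1},
    {"tx":0,"ty":0,"tz":-10,"ax":0,"ay":0,"az":0,"claw":1},
    {"tx":0,"ty":0,"tz":-5,"ax":0,"ay":0,"az":0,"claw":1},
    {"tx":0,"ty":0,"tz":0,"ax":0,"ay":0,"az":0,"claw":1},
    {"tx":0,"ty":0,"tz":0,"ax":0,"ay":0,"az":0,"claw":-0.2},
    {"tx":0,"ty":0,"tz":0,"ax":0,"ay":0,"az":0,"claw":-0.6},
    {"tx":0,"ty":0,"tz":0,"ax":0,"ay":0,"az":0,"claw":-0.6},
    {"tx":0,"ty":0,"tz":0,"ax":0,"ay":0,"az":0,"claw":-0.6},
  ],
  newtons=12,
)

```text
time_s: 3.0
tcp_pos: [0.4257, 0.0288, 0.113]
eef_rot: [180.0, 0.0, 163.0]
contact_force: [-0.1, -0.3, 0.2]
gripper_width: 0.0615
```

Call:
step_arm(
  increments=[
    {"tx":0,"ty":0,"tz":0,"ax":0,"ay":0,"az":0,"claw":-0.6},
    {"tx":0,"ty":0,"tz":0,"ax":0,"ay":0,"az":0,"claw":-0.6},
    {"tx":0,"ty":0,"tz":0,"ax":0,"ay":0,"az":0,"claw":-0.6},
  ],
)

```text
time_s: 3.3
tcp_pos: [0.4255, 0.0287, 0.1126]
eef_rot: [180.0, 0.0, 163.0]
contact_force: [-0.6, -0.0, 0.2]
gripper_width: 0.0371
```

Call:
step_arm(
  increments=[
    {"tx":0,"ty":0,"tz":0,"ax":0,"ay":0,"az":0,"claw":-1},
    {"tx":0,"ty":0,"tz":0,"ax":0,"ay":0,"az":0,"claw":-1},
    {"tx":0,"ty":0,"tz":0,"ax":0,"ay":0,"az":0,"claw":-1},
    {"tx":0,"ty":0,"tz":0,"ax":0,"ay":0,"az":0,"claw":-1},
    {"tx":0,"ty":0,"tz":10,"ax":0,"ay":0,"az":0,"claw":-1},
    {"tx":0,"ty":0,"tz":20,"ax":0,"ay":0,"az":0,"claw":-1},
    {"tx":0,"ty":0,"tz":20,"ax":0,"ay":0,"az":0,"claw":-1},
  ],
)

```text
time_s: 4.0
tcp_pos: [0.4253, 0.0285, 0.1636]
eef_rot: [-180.0, -0.0, 163.0]
contact_force: [0.1, -0.6, 0.4]
gripper_width: 0.0234
```

Call:
step_arm(
  increments=[
    {"tx":0,"ty":15,"tz":0,"ax":0,"ay":0,"az":2,"claw":-1},
    {"tx":-3,"ty":30,"tz":0,"ax":0,"ay":0,"az":2,"claw":-1},
    {"tx":-3,"ty":30,"tz":0,"ax":0,"ay":0,"az":2,"claw":-1},
    {"tx":-3,"ty":30,"tz":0,"ax":0,"ay":0,"az":2,"claw":-1},
    {"tx":-3,"ty":30,"tz":0,"ax":0,"ay":0,"az":2,"claw":-1},
    {"tx":-3,"ty":30,"tz":0,"ax":0,"ay":0,"az":2,"claw":-1},
    {"tx":-3,"ty":30,"tz":0,"ax":0,"ay":0,"az":2,"claw":-1},
    {"tx":-3,"ty":30,"tz":0,"ax":0,"ay":0,"az":2,"claw":-1},
    {"tx":-3,"ty":30,"tz":0,"ax":0,"ay":0,"az":2,"claw":-1},
    {"tx":-3,"ty":18,"tz":0,"ax":0,"ay":0,"az":2,"claw":-1},
    {"tx":-2,"ty":0,"tz":0,"ax":0,"ay":0,"az":0,"claw":-1},
    {"tx":0,"ty":0,"tz":0,"ax":0,"ay":0,"az":0,"claw":-1},
  ],
)

```text
time_s: 5.2
tcp_pos: [0.396, 0.3013, 0.1626]
eef_rot: [-180.0, -0.0, -177.0]
contact_force: [-0.0, 0.8, -0.7]
gripper_width: 0.0237
```

Run:
```python
from h import *
c=cap('scene','s2');cv2.imwrite('pics/s2c.png',cv2.resize(c['image'][100:240,280:460],None,fx=4,fy=4))
s=r.get_state();print(s['tcp_pos'],s['eef_rot'],s['joints'][5])
W=world(c);im=c['image'].astype(int);p=s['tcp_pos'];p=np.array(p)
m=(np.hypot(W[...,0]-p[0],W[...,1]-p[1])<.013)&(W[...,2]>.1)&(W[...,2]<.16);m[:, :]&=True
print(m.sum(),np.percentile(W[m][:,2],[0,2,50]) if m.sum() else 0)
```

```text
[0.39616508 0.30094142 0.16264223] [-1.79977931e+02 -2.27930470e-02 -1.76994782e+02] -146.8819845796392
61 [0.13615733 0.13703748 0.14694532]
```

View pics/s2c.png

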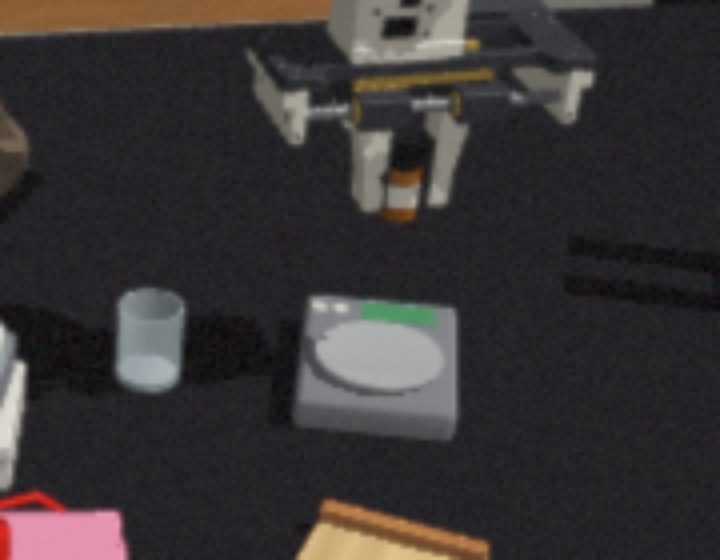

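The vial hangs upright at (403,195) with its underside at about z = 0.136 m, above the pan at (378,357). I'll descend onto the pan.

Call:
step_arm(
  increments=[
    {"tx":2.5,"ty":1,"tz":-25,"ax":0,"ay":0,"az":0,"claw":-1},
    {"tx":0,"ty":0,"tz":-30,"ax":0,"ay":0,"az":0,"claw":-1},
    {"tx":0,"ty":0,"tz":-20,"ax":0,"ay":0,"az":0,"claw":-1},
    {"tx":0,"ty":0,"tz":-12,"ax":0,"ay":0,"az":0,"claw":-1},
    {"tx":0,"ty":0,"tz":-7,"ax":0,"ay":0,"az":0,"claw":-1},
    {"tx":0,"ty":0,"tz":-4,"ax":0,"ay":0,"az":0,"claw":-1},
    {"tx":0,"ty":0,"tz":-2,"ax":0,"ay":0,"az":0,"claw":-1},
    {"tx":0,"ty":0,"tz":-1,"ax":0,"ay":0,"az":0,"claw":-1},
    {"tx":0,"ty":0,"tz":0,"ax":0,"ay":0,"az":0,"claw":-1},
    {"tx":0,"ty":0,"tz":0,"ax":0,"ay":0,"az":0,"claw":-1},
  ],
)

```text
time_s: 6.25
tcp_pos: [0.3991, 0.3029, 0.062]
eef_rot: [180.0, 0.0, -177.0]
contact_force: [-0.4, 0.4, -0.9]
gripper_width: 0.0236
```

Call:
step_arm(
  increments=[
    {"tx":0,"ty":0,"tz":-1,"ax":0,"ay":0,"az":0,"claw":-1},
    {"tx":0,"ty":0,"tz":0,"ax":0,"ay":0,"az":0,"claw":-1},
    {"tx":0,"ty":0,"tz":0,"ax":0,"ay":0,"az":0,"claw":-1},
  ],
)

```text
time_s: 6.55
tcp_pos: [0.399, 0.3027, 0.0606]
eef_rot: [180.0, 0.0, -177.0]
contact_force: [-0.0, 0.5, -0.1]
gripper_width: 0.0235
```

Call:
step_arm(
  increments=[
    {"tx":0,"ty":0,"tz":-0.8,"ax":0,"ay":0,"az":0,"claw":-1},
    {"tx":0,"ty":0,"tz":0,"ax":0,"ay":0,"az":0,"claw":-1},
    {"tx":0,"ty":0,"tz":0,"ax":0,"ay":0,"az":0,"claw":-1},
  ],
)

```text
time_s: 6.85
tcp_pos: [0.399, 0.3027, 0.0605]
eef_rot: [180.0, 0.0, -177.0]
contact_force: [-2.0, -0.9, 7.9]
gripper_width: 0.0235
```

Call:
step_arm(
  increments=[
    {"tx":0,"ty":0,"tz":0.5,"ax":0,"ay":0,"az":0,"claw":-0.2},
    {"tx":0,"ty":0,"tz":0,"ax":0,"ay":0,"az":0,"claw":0.2},
    {"tx":0,"ty":0,"tz":0,"ax":0,"ay":0,"az":0,"claw":0.5},
    {"tx":0,"ty":0,"tz":0,"ax":0,"ay":0,"az":0,"claw":0.5},
    {"tx":0,"ty":0,"tz":0,"ax":0,"ay":0,"az":0,"claw":0.5},
    {"tx":0,"ty":0,"tz":0,"ax":0,"ay":0,"az":0,"claw":0.5},
    {"tx":0,"ty":0,"tz":20,"ax":0,"ay":0,"az":0,"claw":0.5},
    {"tx":0,"ty":0,"tz":30,"ax":0,"ay":0,"az":0,"claw":1},
    {"tx":0,"ty":0,"tz":30,"ax":0,"ay":0,"az":0,"claw":1},
    {"tx":0,"ty":0,"tz":30,"ax":0,"ay":0,"az":0,"claw":1},
  ],
)

```text
time_s: 7.85
tcp_pos: [0.3988, 0.3024, 0.1714]
eef_rot: [-180.0, -0.0, -177.0]
contact_force: [0.3, 0.1, -0.4]
gripper_width: 0.0836
```

```bash
cat >> h.py <<'E'
def circ(W,cx,cy,R,zl,zh,n=''):
    m=(W[...,2]>zl)&(W[...,2]<zh)&(np.hypot(W[...,0]-cx,W[...,1]-cy)<R)
    if m.sum()<20: print(n,'none');return
    q=(W[m][:,:2]*1000).astype(np.float32);rc=cv2.minAreaRect(q)
    b=cv2.boxPoints(rc);L=max([b[1]-b[0],b[2]-b[1]],key=np.linalg.norm)
    print(n,m.sum(),'circ',np.round(cv2.minEnclosingCircle(q)[0],1),'rect',np.round(rc[0],1),np.round(rc[1],1),'yaw',round(np.degrees(np.arctan2(L[1],L[0]))%180,1),'z',np.round(np.percentile(W[m][:,2],50)*1000,1))
E
python3 - <<'E'
from h import *
s=r.get_state();print(s['tcp_pos'],s['eef_rot'],s['joints'])
c=cap('wrist');W=world(c);print('wrist')
circ(W,.399,.302,.03,.065,.09,'vialtop');circ(W,.399,.302,.06,.03,.045,'pan')
c=cap('top');W=world(c);print('top')
circ(W,.399,.302,.03,.065,.09,'vialtop')
circ(W,.4255,.027,.06,.08,.095,'dish');circ(W,.4255,.027,.06,.055,.07,'tin')
E
```

```text
[0.39881248 0.30241095 0.1713584 ] [-1.79985443e+02 -1.21260086e-02 -1.76984459e+02] [ 5.97035145e+01  7.79860416e+00 -2.69783022e+01 -2.60316773e-03
 -5.52419188e+01 -1.46686488e+02]
wrist
vialtop 798 circ [398.5 301.6] rect [398.7 301.6] [22.9 23.5] yaw 180.0 z 78.2
pan 5445 circ [398.5 300.3] rect [398.3 300.4] [83. 83.] yaw 155.6 z 34.4
top
vialtop none
dish 313 circ [425.5  27.2] rect [425.5  26.9] [40.7 40.7] yaw 43.1 z 85.6
tin 491 circ [423.2  26.4] rect [423.5  26.6] [46.  83.8] yaw 163.1 z 61.5
```

The vial stands on the pan within about 2 mm of its centre. Next is the dish.

Call:
step_arm(
  increments=[
    {"tx":3,"ty":-25,"tz":0,"ax":0,"ay":0,"az":-2,"claw":1},
    {"tx":3,"ty":-30,"tz":0,"ax":0,"ay":0,"az":-2,"claw":1},
    {"tx":3,"ty":-30,"tz":0,"ax":0,"ay":0,"az":-2,"claw":1},
    {"tx":3,"ty":-30,"tz":0,"ax":0,"ay":0,"az":-2,"claw":1},
    {"tx":3,"ty":-30,"tz":0,"ax":0,"ay":0,"az":-2,"claw":1},
    {"tx":3,"ty":-30,"tz":0,"ax":0,"ay":0,"az":-2,"claw":1},
    {"tx":3,"ty":-30,"tz":0,"ax":0,"ay":0,"az":-2,"claw":1},
    {"tx":3,"ty":-30,"tz":0,"ax":0,"ay":0,"az":-2,"claw":1},
    {"tx":3,"ty":-30,"tz":0,"ax":0,"ay":0,"az":-2,"claw":1},
    {"tx":0,"ty":-10,"tz":0,"ax":0,"ay":0,"az":-2,"claw":1},
    {"tx":0,"ty":0,"tz":0,"ax":0,"ay":0,"az":0,"claw":1},
  ],
)

```text
time_s: 9.05
tcp_pos: [0.4256, 0.0265, 0.1699]
eef_rot: [-180.0, -0.0, 162.8]
contact_force: [0.0, 0.5, 0.3]
gripper_width: 0.0875
```

Call:
step_arm(
  increments=[
    {"tx":0,"ty":0,"tz":-30,"ax":0,"ay":0,"az":0,"claw":1},
    {"tx":0,"ty":0,"tz":-28,"ax":0,"ay":0,"az":0,"claw":1},
    {"tx":0,"ty":0,"tz":-15,"ax":0,"ay":0,"az":0,"claw":1},
    {"tx":0,"ty":0,"tz":-8,"ax":0,"ay":0,"az":0,"claw":1},
    {"tx":0,"ty":0,"tz":-4,"ax":0,"ay":0,"az":0,"claw":1},
    {"tx":0,"ty":0,"tz":0,"ax":0,"ay":0,"az":0,"claw":1},
    {"tx":0,"ty":0,"tz":0,"ax":0,"ay":0,"az":0,"claw":1},
  ],
)

```text
time_s: 9.75
tcp_pos: [0.4265, 0.0281, 0.0859]
eef_rot: [180.0, 0.1, 163.0]
contact_force: [-0.4, 0.3, 0.6]
gripper_width: 0.0873
```

Call:
step_arm(
  increments=[
    {"tx":-0.5,"ty":-1,"tz":-1.5,"ax":0,"ay":0,"az":0,"claw":1},
    {"tx":0,"ty":0,"tz":0,"ax":0,"ay":0,"az":0,"claw":0.2},
    {"tx":0,"ty":0,"tz":0,"ax":0,"ay":0,"az":0,"claw":0.1},
    {"tx":0,"ty":0,"tz":0,"ax":0,"ay":0,"az":0,"claw":0},
    {"tx":0,"ty":0,"tz":0,"ax":0,"ay":0,"az":0,"claw":0},
    {"tx":0,"ty":0,"tz":0,"ax":0,"ay":0,"az":0,"claw":0},
    {"tx":0,"ty":0,"tz":0,"ax":0,"ay":0,"az":0,"claw":-1},
    {"tx":0,"ty":0,"tz":0,"ax":0,"ay":0,"az":0,"claw":-1},
    {"tx":0,"ty":0,"tz":0,"ax":0,"ay":0,"az":0,"claw":-1},
    {"tx":0,"ty":0,"tz":0,"ax":0,"ay":0,"az":0,"claw":-1},
  ],
  newtons=15,
)

```text
time_s: 10.75
tcp_pos: [0.4254, 0.0266, 0.0837]
eef_rot: [-180.0, -0.0, 163.0]
contact_force: [0.3, -0.8, 0.4]
gripper_width: 0.0416
```

Call:
step_arm(
  increments=[
    {"tx":0,"ty":0,"tz":5,"ax":0,"ay":0,"az":0,"claw":-1},
    {"tx":0,"ty":0,"tz":15,"ax":0,"ay":0,"az":0,"claw":-1},
    {"tx":0,"ty":0,"tz":25,"ax":0,"ay":0,"az":0,"claw":-1},
    {"tx":0,"ty":0,"tz":20,"ax":0,"ay":0,"az":0,"claw":-1},
    {"tx":0,"ty":0,"tz":0,"ax":0,"ay":0,"az":0,"claw":-1},
  ],
)

```text
time_s: 11.25
tcp_pos: [0.427, 0.0273, 0.1515]
eef_rot: [179.8, 0.2, 163.0]
contact_force: [0.5, 0.5, -0.7]
gripper_width: 0.0418
```

Run:
```python
from h import *
s=r.get_state();p=s['tcp_pos'];print(p,s['gripper_width'])
c=cap('scene','s3');W=world(c)
m=(np.hypot(W[...,0]-p[0],W[...,1]-p[1])<.025)&(W[...,2]>.1)&(W[...,2]<.16)
v,u=np.nonzero(m);v0,u0=int(v.mean()),int(u.mean());print(u0,v0,np.percentile(W[m][:,2],[0,2,98]))
cv2.imwrite('pics/s3c.png',cv2.resize(c['image'][v0-40:v0+60,u0-60:u0+60],None,fx=5,fy=5))
c=cap('top');W=world(c);circ(W,.4255,.027,.06,.055,.07,'tin');circ(W,.425,.027,.08,.025,.045,'box')
```

```text
[0.42701587 0.02728212 0.15153454] 0.04180028366853356
271 162 [0.12850118 0.13044629 0.15610731]
tin none
box none
```

View pics/s3c.png

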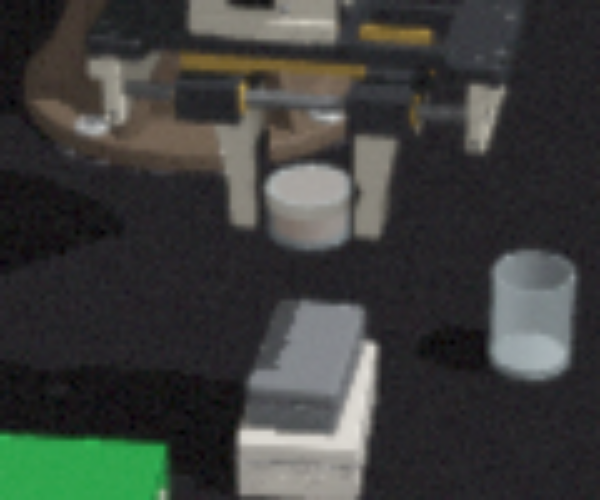

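The dish hangs level between the fingers at (308,205) in the crop, and the tin and box are undisturbed. I'll carry it to the stage.

Call:
step_arm(
  increments=[
    {"tx":10,"ty":-12,"tz":0,"ax":0,"ay":0,"az":0,"claw":-1},
    {"tx":19,"ty":-23,"tz":0,"ax":0,"ay":0,"az":0,"claw":-1},
    {"tx":19,"ty":-23,"tz":0,"ax":0,"ay":0,"az":0,"claw":-1},
    {"tx":19,"ty":-23,"tz":0,"ax":0,"ay":0,"az":0,"claw":-1},
    {"tx":19,"ty":-23,"tz":0,"ax":0,"ay":0,"az":0,"claw":-1},
    {"tx":19,"ty":-23,"tz":0,"ax":0,"ay":0,"az":0,"claw":-1},
    {"tx":19,"ty":-23,"tz":0,"ax":0,"ay":0,"az":0,"claw":-1},
    {"tx":19,"ty":-23,"tz":0,"ax":0,"ay":0,"az":0,"claw":-1},
    {"tx":19,"ty":-23,"tz":0,"ax":0,"ay":0,"az":0,"claw":-1},
    {"tx":19,"ty":-23,"tz":0,"ax":0,"ay":0,"az":0,"claw":-1},
    {"tx":19,"ty":-21,"tz":0,"ax":0,"ay":0,"az":0,"claw":-1},
    {"tx":9,"ty":-9,"tz":0,"ax":0,"ay":0,"az":0,"claw":-1},
  ],
)

```text
time_s: 12.55
tcp_pos: [0.6348, -0.224, 0.1466]
eef_rot: [-180.0, -0.1, 162.9]
contact_force: [-1.0, 0.1, -1.0]
gripper_width: 0.0418
```

Call:
step_arm(
  increments=[
    {"tx":0,"ty":0,"tz":-20,"ax":0,"ay":0,"az":0,"claw":-1},
    {"tx":0,"ty":0,"tz":-30,"ax":0,"ay":0,"az":0,"claw":-1},
    {"tx":0,"ty":0,"tz":-20,"ax":0,"ay":0,"az":0,"claw":-1},
    {"tx":0,"ty":0,"tz":-12,"ax":0,"ay":0,"az":0,"claw":-1},
    {"tx":0,"ty":0,"tz":-6,"ax":0,"ay":0,"az":0,"claw":-1},
    {"tx":0,"ty":0,"tz":-3,"ax":0,"ay":0,"az":0,"claw":-1},
    {"tx":0,"ty":0,"tz":0,"ax":0,"ay":0,"az":0,"claw":-1},
    {"tx":0,"ty":0,"tz":0,"ax":0,"ay":0,"az":0,"claw":-1},
  ],
)

```text
time_s: 13.35
tcp_pos: [0.635, -0.2224, 0.0588]
eef_rot: [180.0, 0.1, 163.0]
contact_force: [0.5, -0.1, -0.3]
gripper_width: 0.0417
```

Call:
step_arm(
  increments=[
    {"tx":0,"ty":0,"tz":-2.5,"ax":0,"ay":0,"az":0,"claw":-1},
    {"tx":0,"ty":0,"tz":-1.5,"ax":0,"ay":0,"az":0,"claw":-1},
    {"tx":0,"ty":0,"tz":-0.7,"ax":0,"ay":0,"az":0,"claw":-1},
    {"tx":0,"ty":0,"tz":0,"ax":0,"ay":0,"az":0,"claw":-1},
    {"tx":0,"ty":0,"tz":0,"ax":0,"ay":0,"az":0,"claw":-1},
  ],
)

```text
time_s: 13.85
tcp_pos: [0.6346, -0.2224, 0.0538]
eef_rot: [-180.0, 0.0, 163.0]
contact_force: [-1.8, 1.7, 6.3]
gripper_width: 0.0416
```

Call:
step_arm(
  increments=[
    {"tx":0,"ty":0,"tz":0.5,"ax":0,"ay":0,"az":0,"claw":0.1},
    {"tx":0,"ty":0,"tz":0,"ax":0,"ay":0,"az":0,"claw":0.5},
    {"tx":0,"ty":0,"tz":0,"ax":0,"ay":0,"az":0,"claw":0.7},
    {"tx":0,"ty":0,"tz":0,"ax":0,"ay":0,"az":0,"claw":0.7},
    {"tx":0,"ty":0,"tz":0,"ax":0,"ay":0,"az":0,"claw":0.7},
    {"tx":0,"ty":0,"tz":20,"ax":0,"ay":0,"az":0,"claw":1},
    {"tx":0,"ty":0,"tz":30,"ax":0,"ay":0,"az":0,"claw":1},
    {"tx":0,"ty":0,"tz":30,"ax":0,"ay":0,"az":0,"claw":1},
    {"tx":0,"ty":0,"tz":20,"ax":0,"ay":0,"az":0,"claw":1},
    {"tx":0,"ty":0,"tz":0,"ax":0,"ay":0,"az":0,"claw":1},
  ],
)

```text
time_s: 14.85
tcp_pos: [0.6363, -0.2228, 0.1574]
eef_rot: [180.0, 0.3, 163.0]
contact_force: [0.7, 0.1, 0.8]
gripper_width: 0.0871
```

Run:
```python
from h import *
s=r.get_state();p=s['tcp_pos'];print(p,s['joints'])
c=cap('wrist');W=world(c);circ(W,.635,-.222,.05,.05,.065,'dish');circ(W,.635,-.222,.043,.0305,.036,'glass')
c=cap('top');W=world(c);circ(W,.425,.027,.06,.055,.07,'tin');circ(W,.425,.027,.08,.025,.045,'box')
circ(W,.391,-.287,.12,.0055,.03,'tray rim');circ(W,.399,.302,.03,.065,.09,'vialtop')
```

```text
[ 0.63629974 -0.22277674  0.15737461] [-2.74091171e+00  2.38382046e+01 -6.30834188e+00  5.44976158e-02
 -5.95186181e+01 -1.04244237e+02]
dish 2212 circ [ 634.7 -222.7] rect [ 634.5 -222.5] [42.5 42.6] yaw 161.5 z 56.3
glass 4919 circ [ 635. -222.] rect [ 634.9 -221.9] [85.7 85.6] yaw 22.8 z 32.2
tin none
box 20 circ [446.5  49.8] rect [446.6  50.5] [ 2.2 60.7] yaw 173.0 z 33.0
tray rim 359 circ [ 397.4 -292.4] rect [ 405.1 -292.8] [111.  176.8] yaw 147.5 z 6.9
vialtop 113 circ [399.3 303. ] rect [399.3 302.8] [22.9 22.2] yaw 33.2 z 78.1
```

The dish is within 1 mm of the glass centre. Back to the tin.

Call:
step_arm(
  increments=[
    {"tx":-10,"ty":12,"tz":0,"ax":0,"ay":0,"az":0,"claw":1},
    {"tx":-20,"ty":23,"tz":0,"ax":0,"ay":0,"az":0,"claw":1},
    {"tx":-20,"ty":23,"tz":0,"ax":0,"ay":0,"az":0,"claw":1},
    {"tx":-20,"ty":23,"tz":0,"ax":0,"ay":0,"az":0,"claw":1},
    {"tx":-20,"ty":23,"tz":0,"ax":0,"ay":0,"az":0,"claw":1},
    {"tx":-20,"ty":23,"tz":0,"ax":0,"ay":0,"az":0,"claw":1},
    {"tx":-20,"ty":23,"tz":0,"ax":0,"ay":0,"az":0,"claw":1},
    {"tx":-20,"ty":23,"tz":0,"ax":0,"ay":0,"az":0,"claw":1},
    {"tx":-20,"ty":23,"tz":0,"ax":0,"ay":0,"az":0,"claw":1},
    {"tx":-20,"ty":23,"tz":0,"ax":0,"ay":0,"az":0,"claw":1},
    {"tx":-15,"ty":20,"tz":0,"ax":0,"ay":0,"az":0,"claw":1},
    {"tx":-7,"ty":10,"tz":0,"ax":0,"ay":0,"az":0,"claw":1},
  ],
)

```text
time_s: 16.15
tcp_pos: [0.4206, 0.0273, 0.1527]
eef_rot: [-180.0, -0.1, 163.1]
contact_force: [0.3, -0.3, -0.0]
gripper_width: 0.0875
```

Call:
step_arm(
  increments=[
    {"tx":0,"ty":0,"tz":0,"ax":0,"ay":0,"az":0,"claw":1},
    {"tx":0,"ty":0,"tz":0,"ax":0,"ay":0,"az":0,"claw":1},
  ],
)

```text
time_s: 16.35
tcp_pos: [0.4222, 0.0266, 0.1531]
eef_rot: [-180.0, -0.0, 163.1]
contact_force: [0.0, 0.2, 0.8]
gripper_width: 0.0877
```

Run:
```python
from h import *
s=r.get_state();p=s['tcp_pos'];print(p,s['eef_rot'])
c=cap('wrist','w4');W=world(c);circ(W,.424,.027,.06,.055,.07,'tin');circ(W,.424,.027,.075,.025,.04,'box')
```

```text
[0.42218459 0.02658376 0.15306547] [-1.79962785e+02 -3.91421411e-02  1.63072755e+02]
tin 6079 circ [422.9  25.3] rect [422.8  25.1] [46.1 83.2] yaw 163.2 z 62.3
box 1939 circ [423.1  25.9] rect [422.4  25.6] [ 60.2 101.1] yaw 167.5 z 34.2
```

View pics/w4.png

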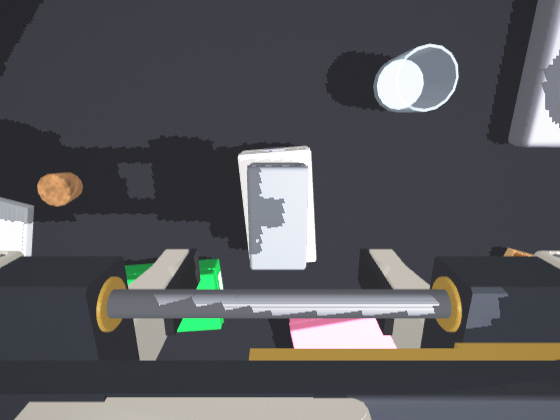

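The tin at (278,217) is aligned with the jaws. I'll descend to z ≈ 0.061 m and grip it.

Call:
step_arm(
  increments=[
    {"tx":1,"ty":0,"tz":-25,"ax":0,"ay":0,"az":0,"claw":1},
    {"tx":0,"ty":0,"tz":-30,"ax":0,"ay":0,"az":0,"claw":1},
    {"tx":0,"ty":0,"tz":-20,"ax":0,"ay":0,"az":0,"claw":1},
    {"tx":0,"ty":0,"tz":-12,"ax":0,"ay":0,"az":0,"claw":1},
    {"tx":0,"ty":0,"tz":-5,"ax":0,"ay":0,"az":0,"claw":0.6},
    {"tx":0,"ty":0,"tz":0,"ax":0,"ay":0,"az":0,"claw":0.4},
    {"tx":0,"ty":0,"tz":0,"ax":0,"ay":0,"az":0,"claw":0.2},
    {"tx":0,"ty":0,"tz":0,"ax":0,"ay":0,"az":0,"claw":0.1},
    {"tx":0,"ty":0,"tz":0,"ax":0,"ay":0,"az":0,"claw":0},
    {"tx":0,"ty":0,"tz":0,"ax":0,"ay":0,"az":0,"claw":-1},
    {"tx":0,"ty":0,"tz":0,"ax":0,"ay":0,"az":0,"claw":-1},
    {"tx":0,"ty":0,"tz":0,"ax":0,"ay":0,"az":0,"claw":-1},
  ],
  newtons=25,
)

```text
time_s: 17.6
tcp_pos: [0.4236, 0.0267, 0.062]
eef_rot: [180.0, 0.0, 163.0]
contact_force: [-1.5, -1.0, 6.6]
gripper_width: 0.0455
```

Call:
step_arm(
  increments=[
    {"tx":0,"ty":0,"tz":0,"ax":0,"ay":0,"az":0,"claw":-1},
    {"tx":0,"ty":0,"tz":0,"ax":0,"ay":0,"az":0,"claw":-1},
  ],
)

```text
time_s: 17.8
tcp_pos: [0.4236, 0.0267, 0.062]
eef_rot: [180.0, 0.0, 163.0]
contact_force: [-1.5, -0.8, 6.9]
gripper_width: 0.0458
```

Call:
step_arm(
  increments=[
    {"tx":0,"ty":0,"tz":5,"ax":0,"ay":0,"az":0,"claw":-1},
    {"tx":0,"ty":0,"tz":15,"ax":0,"ay":0,"az":0,"claw":-1},
    {"tx":0,"ty":0,"tz":25,"ax":0,"ay":0,"az":0,"claw":-1},
    {"tx":0,"ty":0,"tz":25,"ax":0,"ay":0,"az":0,"claw":-1},
    {"tx":0,"ty":0,"tz":15,"ax":0,"ay":0,"az":0,"claw":-1},
  ],
)

```text
time_s: 18.3
tcp_pos: [0.4239, 0.0269, 0.1485]
eef_rot: [179.9, 0.1, 163.0]
contact_force: [0.0, 0.0, -1.1]
gripper_width: 0.0455
```

Call:
step_arm(
  increments=[
    {"tx":0,"ty":-14,"tz":0,"ax":0,"ay":0,"az":-1.4,"claw":-1},
    {"tx":0,"ty":-28,"tz":0,"ax":0,"ay":0,"az":-1.4,"claw":-1},
    {"tx":0,"ty":-28,"tz":0,"ax":0,"ay":0,"az":-1.4,"claw":-1},
    {"tx":-3,"ty":-28,"tz":0,"ax":0,"ay":0,"az":-1.4,"claw":-1},
    {"tx":-4,"ty":-28,"tz":0,"ax":0,"ay":0,"az":-1.4,"claw":-1},
    {"tx":-4,"ty":-28,"tz":0,"ax":0,"ay":0,"az":-1.4,"claw":-1},
    {"tx":-4,"ty":-28,"tz":0,"ax":0,"ay":0,"az":-1.4,"claw":-1},
    {"tx":-4,"ty":-28,"tz":0,"ax":0,"ay":0,"az":-1.4,"claw":-1},
    {"tx":-4,"ty":-28,"tz":0,"ax":0,"ay":0,"az":-1.4,"claw":-1},
    {"tx":-4,"ty":-28,"tz":0,"ax":0,"ay":0,"az":-1.4,"claw":-1},
    {"tx":-4,"ty":-28,"tz":0,"ax":0,"ay":0,"az":-1.4,"claw":-1},
    {"tx":0,"ty":-20,"tz":0,"ax":0,"ay":0,"az":-1.2,"claw":-1},
  ],
)

```text
time_s: 19.5
tcp_pos: [0.3917, -0.2886, 0.1466]
eef_rot: [180.0, -0.0, 146.3]
contact_force: [0.3, 0.4, -0.9]
gripper_width: 0.0459
```

Call:
step_arm(
  increments=[
    {"tx":0,"ty":0,"tz":0,"ax":0,"ay":0,"az":0,"claw":-1},
    {"tx":0,"ty":0,"tz":0,"ax":0,"ay":0,"az":0,"claw":-1},
  ],
)

```text
time_s: 19.7
tcp_pos: [0.392, -0.2875, 0.1464]
eef_rot: [180.0, -0.0, 146.3]
contact_force: [-0.6, -0.1, -1.8]
gripper_width: 0.0459
```

Run:
```python
from h import *
s=r.get_state();p=s['tcp_pos'];print(p,s['eef_rot'],s['gripper_width'])
c=cap('wrist','w5');c2=cap('scene');W=world(c2)
circ(W,.391,-.287,.12,.0058,.02,'tray rim')
# robust tray from initial top image: brightness mask, ray to rim plane
c=dict(np.load('top0.npz'));g=cv2.cvtColor(c['image'],cv2.COLOR_BGR2GRAY)
m=np.zeros_like(g);m[250:350,355:450]=(g[250:350,355:450]>60);n,l,st,_=cv2.connectedComponentsWithStats(m);k=1+st[1:,4].argmax()
cs,_=cv2.findContours((l==k).astype(np.uint8),cv2.RETR_EXTERNAL,cv2.CHAIN_APPROX_NONE)
q=np.array([ray(c,u,v,.008)[:2]*1000 for u,v in max(cs,key=len)[:,0]],np.float32);rc=cv2.minAreaRect(q);print(rc)
b=cv2.boxPoints(rc);L=max([b[1]-b[0],b[2]-b[1]],key=np.linalg.norm);print(np.degrees(np.arctan2(L[1],L[0]))%180)
```

```text
[ 0.39197659 -0.28752078  0.14635201] [ 1.79999070e+02 -4.33128142e-02  1.46342484e+02] 0.04588048186084341
tray rim 253 circ [ 394.  -287.3] rect [ 393.2 -286.6] [113.9 156. ] yaw 148.1 z 7.4
((393.20751953125, -284.25732421875), (114.89704132080078, 154.00173950195312), 57.463436126708984)
147.46344
```

View pics/w5.png

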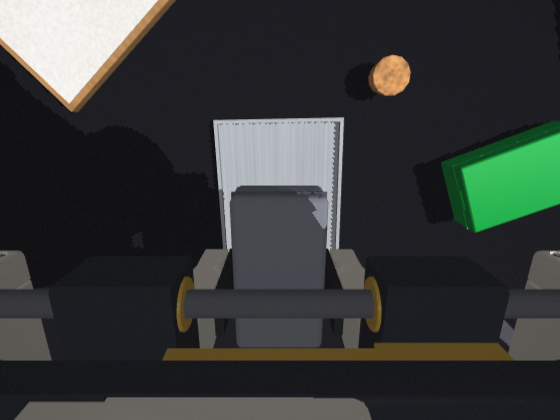

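The tin at (280,260) lines up with the tray below it, centred at column 279. I'll make a small correction and lower it.

Call:
step_arm(
  increments=[
    {"tx":1.2,"ty":1.5,"tz":-20,"ax":0,"ay":0,"az":1,"claw":-1},
    {"tx":0,"ty":0,"tz":-30,"ax":0,"ay":0,"az":0,"claw":-1},
    {"tx":0,"ty":0,"tz":-30,"ax":0,"ay":0,"az":0,"claw":-1},
    {"tx":0,"ty":0,"tz":-18,"ax":0,"ay":0,"az":0,"claw":-1},
    {"tx":0,"ty":0,"tz":-8,"ax":0,"ay":0,"az":0,"claw":-1},
    {"tx":0,"ty":0,"tz":-5,"ax":0,"ay":0,"az":0,"claw":-1},
    {"tx":0,"ty":0,"tz":-2,"ax":0,"ay":0,"az":0,"claw":-1},
    {"tx":0,"ty":0,"tz":0,"ax":0,"ay":0,"az":0,"claw":-1},
    {"tx":0,"ty":0,"tz":0,"ax":0,"ay":0,"az":0,"claw":-1},
  ],
)

```text
time_s: 20.7
tcp_pos: [0.3942, -0.286, 0.0344]
eef_rot: [180.0, 0.1, 147.4]
contact_force: [-0.3, -0.2, -0.6]
gripper_width: 0.0461
```

Call:
step_arm(
  increments=[
    {"tx":0,"ty":0,"tz":-1.5,"ax":0,"ay":0,"az":0,"claw":-1},
    {"tx":0,"ty":0,"tz":-1,"ax":0,"ay":0,"az":0,"claw":-1},
    {"tx":0,"ty":0,"tz":-0.5,"ax":0,"ay":0,"az":0,"claw":-1},
    {"tx":0,"ty":0,"tz":0,"ax":0,"ay":0,"az":0,"claw":-1},
    {"tx":0,"ty":0,"tz":0,"ax":0,"ay":0,"az":0,"claw":-1},
  ],
)

```text
time_s: 21.2
tcp_pos: [0.3938, -0.286, 0.031]
eef_rot: [180.0, 0.0, 147.4]
contact_force: [-1.6, 1.7, 4.3]
gripper_width: 0.0462
```

Call:
step_arm(
  increments=[
    {"tx":0,"ty":0,"tz":0.5,"ax":0,"ay":0,"az":0,"claw":0.2},
    {"tx":0,"ty":0,"tz":0,"ax":0,"ay":0,"az":0,"claw":0.4},
    {"tx":0,"ty":0,"tz":0,"ax":0,"ay":0,"az":0,"claw":0.4},
    {"tx":0,"ty":0,"tz":0,"ax":0,"ay":0,"az":0,"claw":0.4},
    {"tx":0,"ty":0,"tz":0,"ax":0,"ay":0,"az":0,"claw":0.4},
    {"tx":0,"ty":0,"tz":15,"ax":0,"ay":0,"az":0,"claw":0.4},
    {"tx":0,"ty":0,"tz":30,"ax":0,"ay":0,"az":0,"claw":1},
    {"tx":0,"ty":0,"tz":35,"ax":0,"ay":0,"az":0,"claw":1},
    {"tx":0,"ty":0,"tz":35,"ax":0,"ay":0,"az":0,"claw":1},
    {"tx":0,"ty":0,"tz":0,"ax":0,"ay":0,"az":0,"claw":1},
  ],
)

```text
time_s: 22.2
tcp_pos: [0.3963, -0.2869, 0.1507]
eef_rot: [179.9, 0.5, 147.5]
contact_force: [0.3, 0.6, -0.2]
gripper_width: 0.0854
```

Run:
```python
from h import *
s=r.get_state();p=s['tcp_pos'];print(p,s['eef_rot'])
c=cap('wrist');W=world(c);circ(W,.393,-.286,.06,.025,.045,'tin')
c=cap('scene');W=world(c);circ(W,.393,-.286,.06,.025,.045,'tin scene')
c=cap('top');W=world(c);circ(W,.424,.027,.075,.025,.045,'box')
```

```text
[ 0.39630763 -0.28689003  0.1506635 ] [179.90532805   0.45938972 147.47231913]
tin 5071 circ [ 393.8 -285.7] rect [ 393.7 -285.7] [46.  83.5] yaw 147.4 z 31.3
tin scene 366 circ [ 395.5 -284.9] rect [ 394.  -286.5] [49.8 85.9] yaw 146.4 z 30.6
box 1193 circ [424.7  27.3] rect [423.1  27.3] [ 59.9 101.8] yaw 167.6 z 33.6
```

The tin is in the tray. Next is the box at (423, 26.5) mm, yaw 167.5°.

Call:
step_arm(
  increments=[
    {"tx":4,"ty":15,"tz":0,"ax":0,"ay":0,"az":1.7,"claw":1},
    {"tx":4,"ty":28,"tz":0,"ax":0,"ay":0,"az":1.7,"claw":1},
    {"tx":4,"ty":28,"tz":0,"ax":0,"ay":0,"az":1.7,"claw":1},
    {"tx":4,"ty":28,"tz":0,"ax":0,"ay":0,"az":1.7,"claw":1},
    {"tx":4,"ty":28,"tz":0,"ax":0,"ay":0,"az":1.7,"claw":1},
    {"tx":4,"ty":28,"tz":0,"ax":0,"ay":0,"az":1.7,"claw":1},
    {"tx":4,"ty":28,"tz":0,"ax":0,"ay":0,"az":1.7,"claw":1},
    {"tx":1.5,"ty":28,"tz":0,"ax":0,"ay":0,"az":1.7,"claw":1},
    {"tx":0,"ty":28,"tz":0,"ax":0,"ay":0,"az":1.7,"claw":1},
    {"tx":0,"ty":28,"tz":0,"ax":0,"ay":0,"az":1.7,"claw":1},
    {"tx":0,"ty":28,"tz":0,"ax":0,"ay":0,"az":1.7,"claw":1},
    {"tx":0,"ty":17,"tz":0,"ax":0,"ay":0,"az":1.5,"claw":1},
  ],
)

```text
time_s: 23.55
tcp_pos: [0.4223, 0.0273, 0.1448]
eef_rot: [-179.9, -0.1, 167.7]
contact_force: [0.4, 0.1, 0.3]
gripper_width: 0.0874
```

Call:
step_arm(
  increments=[
    {"tx":0,"ty":0,"tz":-20,"ax":0,"ay":0,"az":0,"claw":1},
    {"tx":0,"ty":0,"tz":-30,"ax":0,"ay":0,"az":0,"claw":1},
    {"tx":0,"ty":0,"tz":0,"ax":0,"ay":0,"az":0,"claw":1},
    {"tx":0,"ty":0,"tz":0,"ax":0,"ay":0,"az":0,"claw":1},
  ],
)

```text
time_s: 23.95
tcp_pos: [0.4224, 0.0256, 0.0954]
eef_rot: [-179.8, -0.1, 167.6]
contact_force: [-0.3, 1.0, 1.0]
gripper_width: 0.0876
```

Run:
```python
from h import *
s=r.get_state();p=s['tcp_pos'];print(p,s['eef_rot'])
c=cap('wrist');W=world(c);circ(W,.423,.027,.065,.025,.045,'box')
```

```text
[0.42240593 0.02557813 0.09540396] [-1.79848455e+02 -1.46477773e-01  1.67624902e+02]
box 11439 circ [419.9  25.7] rect [418.8  26.4] [60.4 93.9] yaw 167.6 z 34.4
```

Call:
step_arm(
  increments=[
    {"tx":0.5,"ty":0.5,"tz":-25,"ax":0,"ay":0,"az":0,"claw":1},
    {"tx":0,"ty":0,"tz":-20,"ax":0,"ay":0,"az":0,"claw":1},
    {"tx":0,"ty":0,"tz":-12,"ax":0,"ay":0,"az":0,"claw":1},
    {"tx":0,"ty":0,"tz":-6,"ax":0,"ay":0,"az":0,"claw":1},
    {"tx":0,"ty":0,"tz":-2,"ax":0,"ay":0,"az":0,"claw":0.6},
    {"tx":0,"ty":0,"tz":0,"ax":0,"ay":0,"az":0,"claw":0.5},
    {"tx":0,"ty":0,"tz":0,"ax":0,"ay":0,"az":0,"claw":0.4},
    {"tx":0,"ty":0,"tz":0,"ax":0,"ay":0,"az":0,"claw":0.3},
    {"tx":0,"ty":0,"tz":0,"ax":0,"ay":0,"az":0,"claw":0},
    {"tx":0,"ty":0,"tz":0,"ax":0,"ay":0,"az":0,"claw":-1},
    {"tx":0,"ty":0,"tz":0,"ax":0,"ay":0,"az":0,"claw":-1},
    {"tx":0,"ty":0,"tz":0,"ax":0,"ay":0,"az":0,"claw":-1},
  ],
  newtons=35,
)

```text
time_s: 25.2
tcp_pos: [0.424, 0.0268, 0.0317]
eef_rot: [180.0, 0.0, 167.6]
contact_force: [-2.2, -0.1, 6.8]
gripper_width: 0.0596
```

Call:
step_arm(
  increments=[
    {"tx":0,"ty":0,"tz":0,"ax":0,"ay":0,"az":0,"claw":-1},
    {"tx":0,"ty":0,"tz":0,"ax":0,"ay":0,"az":0,"claw":-1},
  ],
)

```text
time_s: 25.4
tcp_pos: [0.424, 0.0267, 0.0317]
eef_rot: [180.0, 0.0, 167.6]
contact_force: [-1.2, -0.2, 6.5]
gripper_width: 0.0595
```

Call:
step_arm(
  increments=[
    {"tx":0,"ty":0,"tz":5,"ax":0,"ay":0,"az":0,"claw":-1},
    {"tx":0,"ty":0,"tz":15,"ax":0,"ay":0,"az":0,"claw":-1},
    {"tx":0,"ty":0,"tz":30,"ax":0,"ay":0,"az":0,"claw":-1},
    {"tx":0,"ty":0,"tz":30,"ax":0,"ay":0,"az":0,"claw":-1},
    {"tx":0,"ty":0,"tz":10,"ax":0,"ay":0,"az":0,"claw":-1},
  ],
)

```text
time_s: 25.9
tcp_pos: [0.4248, 0.0272, 0.1239]
eef_rot: [179.9, 0.2, 167.6]
contact_force: [0.3, -0.2, -1.7]
gripper_width: 0.0596
```

Call:
step_arm(
  increments=[
    {"tx":10,"ty":10,"tz":0,"ax":0,"ay":0,"az":-1.7,"claw":-1},
    {"tx":19,"ty":19,"tz":0,"ax":0,"ay":0,"az":-1.7,"claw":-1},
    {"tx":19,"ty":19,"tz":0,"ax":0,"ay":0,"az":-1.7,"claw":-1},
    {"tx":19,"ty":19,"tz":0,"ax":0,"ay":0,"az":-1.7,"claw":-1},
    {"tx":19,"ty":19,"tz":0,"ax":0,"ay":0,"az":-1.7,"claw":-1},
    {"tx":19,"ty":19,"tz":0,"ax":0,"ay":0,"az":-1.7,"claw":-1},
    {"tx":19,"ty":19,"tz":0,"ax":0,"ay":0,"az":-1.7,"claw":-1},
    {"tx":19,"ty":19,"tz":0,"ax":0,"ay":0,"az":-1.7,"claw":-1},
    {"tx":19,"ty":19,"tz":0,"ax":0,"ay":0,"az":-1.7,"claw":-1},
    {"tx":19,"ty":19,"tz":0,"ax":0,"ay":0,"az":-1.7,"claw":-1},
    {"tx":14,"ty":16,"tz":0,"ax":0,"ay":0,"az":-1.7,"claw":-1},
    {"tx":7,"ty":9,"tz":0,"ax":0,"ay":0,"az":-1.5,"claw":-1},
  ],
)

```text
time_s: 27.1
tcp_pos: [0.6262, 0.2337, 0.1197]
eef_rot: [-179.9, -0.0, 147.4]
contact_force: [-0.4, -0.5, -1.8]
gripper_width: 0.0597
```

Call:
step_arm(
  increments=[
    {"tx":0,"ty":0,"tz":0,"ax":0,"ay":0,"az":0,"claw":-1},
    {"tx":0,"ty":0,"tz":0,"ax":0,"ay":0,"az":0,"claw":-1},
  ],
)

```text
time_s: 27.3
tcp_pos: [0.6249, 0.2323, 0.12]
eef_rot: [-179.9, -0.1, 147.4]
contact_force: [0.5, 0.5, -2.4]
gripper_width: 0.0598
```

Run:
```python
from h import *
s=r.get_state();p=s['tcp_pos'];print(p,s['eef_rot'],s['gripper_width'],s['joints'][5])
c=cap('wrist','w6')
```

```text
[0.62488363 0.23227644 0.12001092] [-1.79907491e+02 -5.96109222e-02  1.47445298e+02] 0.05979124923612253 -159.6362150789218
```

View pics/w6.png

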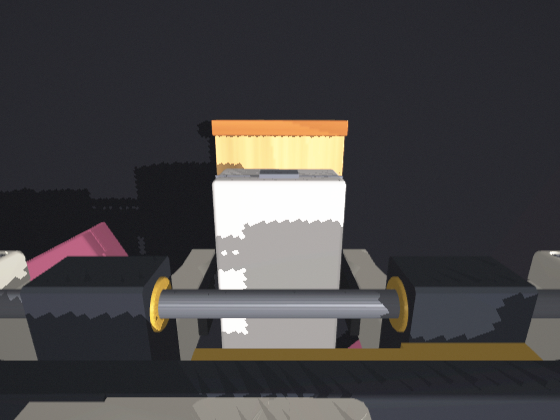

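The box at (279,255) is level and parallel to the cradle. Lowering it.

Call:
step_arm(
  increments=[
    {"tx":2,"ty":0.5,"tz":-20,"ax":0,"ay":0,"az":0,"claw":-1},
    {"tx":0,"ty":0,"tz":-25,"ax":0,"ay":0,"az":0,"claw":-1},
    {"tx":0,"ty":0,"tz":-15,"ax":0,"ay":0,"az":0,"claw":-1},
    {"tx":0,"ty":0,"tz":-8,"ax":0,"ay":0,"az":0,"claw":-1},
    {"tx":0,"ty":0,"tz":-5,"ax":0,"ay":0,"az":0,"claw":-1},
    {"tx":0,"ty":0,"tz":-2,"ax":0,"ay":0,"az":0,"claw":-1},
    {"tx":0,"ty":0,"tz":0,"ax":0,"ay":0,"az":0,"claw":-1},
    {"tx":0,"ty":0,"tz":0,"ax":0,"ay":0,"az":0,"claw":-1},
  ],
)

```text
time_s: 28.15
tcp_pos: [0.6281, 0.2334, 0.0469]
eef_rot: [179.9, 0.0, 147.4]
contact_force: [0.3, 0.4, -1.8]
gripper_width: 0.0599
```

Call:
step_arm(
  increments=[
    {"tx":0,"ty":0,"tz":-2.5,"ax":0,"ay":0,"az":0,"claw":-1},
    {"tx":0,"ty":0,"tz":-1.5,"ax":0,"ay":0,"az":0,"claw":-1},
    {"tx":0,"ty":0,"tz":-1,"ax":0,"ay":0,"az":0,"claw":-1},
    {"tx":0,"ty":0,"tz":-0.5,"ax":0,"ay":0,"az":0,"claw":-1},
    {"tx":0,"ty":0,"tz":0,"ax":0,"ay":0,"az":0,"claw":-1},
    {"tx":0,"ty":0,"tz":0,"ax":0,"ay":0,"az":0,"claw":-1},
  ],
)

```text
time_s: 28.75
tcp_pos: [0.6277, 0.2332, 0.0417]
eef_rot: [180.0, 0.0, 147.4]
contact_force: [-3.9, -0.2, 7.1]
gripper_width: 0.0596
```

Call:
step_arm(
  increments=[
    {"tx":0,"ty":0,"tz":0.5,"ax":0,"ay":0,"az":0,"claw":0.5},
    {"tx":0,"ty":0,"tz":0,"ax":0,"ay":0,"az":0,"claw":0.8},
    {"tx":0,"ty":0,"tz":0,"ax":0,"ay":0,"az":0,"claw":1},
    {"tx":0,"ty":0,"tz":0,"ax":0,"ay":0,"az":0,"claw":1},
    {"tx":0,"ty":0,"tz":0,"ax":0,"ay":0,"az":0,"claw":1},
    {"tx":0,"ty":0,"tz":0,"ax":0,"ay":0,"az":0,"claw":1},
    {"tx":0,"ty":0,"tz":15,"ax":0,"ay":0,"az":0,"claw":1},
    {"tx":0,"ty":0,"tz":30,"ax":0,"ay":0,"az":0,"claw":1},
    {"tx":0,"ty":0,"tz":35,"ax":0,"ay":0,"az":0,"claw":1},
    {"tx":0,"ty":0,"tz":35,"ax":0,"ay":0,"az":0,"claw":1},
    {"tx":0,"ty":0,"tz":35,"ax":0,"ay":0,"az":0,"claw":1},
    {"tx":0,"ty":0,"tz":0,"ax":0,"ay":0,"az":0,"claw":1},
  ],
)

```text
time_s: 29.95
tcp_pos: [0.6303, 0.2343, 0.1987]
eef_rot: [179.5, 0.3, 147.5]
contact_force: [0.3, 0.1, 0.7]
gripper_width: 0.0882
```

Run:
```python
from h import *
s=r.get_state();print(s['tcp_pos'],s['gripper_width'])
c=cap('wrist');W=world(c);circ(W,.6265,.2327,.075,.035,.055,'box wrist')
c=cap('scene','s9');W=world(c);circ(W,.6265,.2327,.075,.035,.055,'box scene')
circ(W,.6265,.2327,.095,.008,.03,'cradle');circ(W,.393,-.286,.06,.022,.045,'tin')
circ(W,.635,-.222,.05,.045,.07,'dish');circ(W,.399,.302,.03,.06,.09,'vial')
c=cap('top');W=world(c);circ(W,.6955,.01,.045,.05,.2,'bottle');circ(W,.3555,.1555,.03,.01,.2,'beaker');circ(W,.393,-.286,.06,.022,.045,'tin');circ(W,.635,-.222,.05,.045,.07,'dish');circ(W,.399,.302,.03,.065,.09,'vial')
```

```text
[0.63034333 0.23429609 0.19869558] 0.08815181847825533
box wrist 6370 circ [627.  233.4] rect [626.7 234. ] [ 60.  101.3] yaw 147.5 z 44.3
box scene 822 circ [626.8 233.1] rect [627.5 233.5] [ 60.1 105. ] yaw 147.0 z 43.2
cradle 1094 circ [624.6 231.6] rect [626.2 231.6] [100.9 156.1] yaw 147.2 z 12.8
tin 398 circ [ 393.9 -283.4] rect [ 394.  -285.1] [49.9 89.4] yaw 147.6 z 30.3
dish 272 circ [ 634.6 -221.7] rect [ 634.5 -221.8] [42.3 44.5] yaw 157.8 z 55.4
vial 85 circ [401. 301.] rect [401.2 300.9] [22.3 24.3] yaw 142.2 z 73.2
bottle 562 circ [695.2  11.9] rect [693.7   6.3] [53.6 57.7] yaw 135.8 z 106.5
beaker 170 circ [355.3 155.1] rect [355.9 155.2] [41.8 43.3] yaw 133.9 z 43.8
tin 776 circ [ 394.3 -283.2] rect [ 394.  -283.9] [47.9 83.9] yaw 147.3 z 29.8
dish 286 circ [ 634.5 -221.1] rect [ 634.5 -220.8] [41.9 42.1] yaw 150.0 z 55.2
vial 113 circ [399.6 302.5] rect [399.3 302.5] [24.1 21.4] yaw 85.4 z 78.0
```

View pics/s9.png

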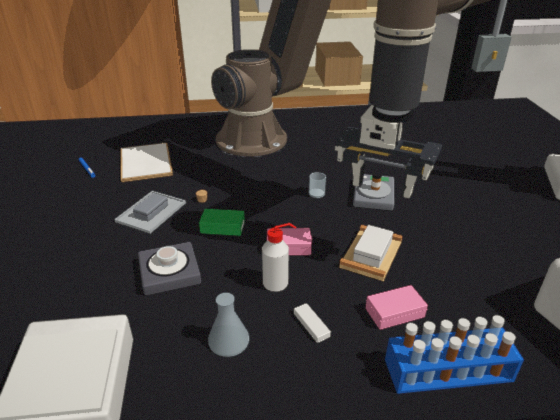

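The scene view shows each item in its place: vial on the pan (376,185), dish on the glass (167,257), tin in the tray (151,207), box on the cradle (373,246). The bottle and beaker have not moved.

```bash
python3 -c "
from plant import r
print(r.close_job())"
```

```text
the job is handed in; nothing more can be done
None
```

The stack is taken apart in the order you gave, and the job is handed in at about 30 s of the 141 s allowed. No verdict is reported, so what follows rests on my own last camera checks.

- **Positions:** the vial, dish, tin and slide box are each within about 3 mm of the middle of their place. Their top heights match lying flat.
- **Alignment:** the tin and slide box are lengthwise within about 1° of the tray and cradle.
- **Placing:** each thing was lowered until it touched, released, and the gripper withdrawn. The arm now stands clear above the cradle with the gripper open.
- **Bystanders:** the wash bottle and beaker measure within about 1 mm of where they started. The look-alikes were not touched.

**Disagreements:** the views differed by 1 to 3 mm on the tin and tray centre, well inside the 15 mm allowed. My first two move calls were refused because the rows were incomplete, and they moved nothing. No check failed.

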